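# Find the empty compartment by pressing its cover, then push it open

### The arm

A 6-joint arm with a two-finger parallel gripper is mounted at the origin on a cart in front of the work surface, level with it; the furniture and walls round the work are solid. World frame = base frame: x ahead of the robot, y to its left, z up, the work surface at z = 0. Lengths are in mm, angles in rad, forces in N, time in s.
With the tool pointing down it reaches from about 300 to 875 mm from the base axis. Payload 4.2 kg.
Tool frame: the origin (TCP) lies at the very end of the fingers, on their centre line; the grasp point (between the pads) lies ctrl.grip_depth behind it (ctrl.grip_depth is the distance from the TCP to the grasp point, in mm); y points along the fingers, x is the direction in which the jaws open and shut, and the axes are right-handed (so a half turn about y gives the same grasp; the last joint's range is limited). The gripper opens to 85 mm and grips with 20 to 120 N. Pads are 22 mm wide; open, the fingers measure 114 mm over their backs; the gripper's body (76 mm by 85 mm) begins 54 mm behind the grasp point. The pads swing forward as they close: fully open they stand 13 mm farther back than shut.
Start: joints at [1.157, 0.32, 1.565, -0, 1.257, -0.02], TCP at [220.631, 531.002, 231.338] pointing down, gripper open.
Joint ranges: [-3.11, 3.11], [-0.84, 2.01], [0.21, 2.61], [-1.34, 4.49], [0.05, 2.63], [-2.56, 2.56]. Speed limits (rad/s): [2.57, 2.57, 3.14, 3.14, 3.14, 3.14].

### API

Orientations are given as a rotation vector (axis times angle).
In Python, from workcell import sensors, vision, order, ctrl gives the robot as it stands. The module is installed in compiled form; this text tells all that it offers.
- The arm moves only by the tool send_rows, never from a script. Its argument "series" is a list of rows, each a list of 3 entries, a list of its own where there are three numbers: the turn, a rotation vector about the tool's x, y, z in degrees, then the shift along the tool's x, y, z in cm, then the finger opening in cm, from 0 to 8.54. A call has 1 to 8 rows; each row shifts and turns the pose as measured when the row begins, along the tool's axes as they then stand; what a row does not reach is not made up. A row lasts 1/10 s, in which the tool goes at most 50 mm and 8.59 degrees, less where a joint would pass 70% of its speed; a pose out of reach is approached as far as the arm can. A call with a gripper value outside its range is refused whole. The fingers move at their own pace and stop on an object; "newtons" is the grip in N (left out, the last holds). Time passes only in rows, so rows that do not move let the fingers close. It gives the time, the measured TCP pose, the force and the opening at its end, in the units of the state.
- sensors.state(): the state, without advancing time (a new reading comes with each control period).
- vision.snapshot(name): name is "scene" or "top" or "wrist"; returns the picture (480x640x3 uint8, red, green, blue); there is no depth.
- vision.camera_info(name): a dict with "vertical_fov" (degrees; the focal length in pixels is half the picture's height over the tangent of half this angle, whatever the lens; pixels are square), "cx", "cy" (the principal point, pixels), "k1" (the pictures are not rectified: a ray, as slopes to the right and down, at radius r is drawn at 1 + k1 r^2 times it, then the intrinsics apply), "R" (3x3) and "t" (3): a world point X has camera coordinates R X + t. Camera axes: x right, y down, z forward; pixel columns grow to the right and rows downward; lengths in mm; the calibration is good to about 2 mm. A picture is of the moment at which its call begins: read the wrist's pose just before it. camera_info takes no time and is no camera call; for the wrist camera it gives the pose at the moment of the call.
- order.hand_in(): hands the job in, once; it reports no verdict.
The state is a dict: "t": time; "joint_positions": joint angles; "qd": joint speeds; "joint_efforts": joint torques, N m; "tool_pos": TCP position; "ee_rot": TCP orientation; "force": force on the tool from outside, world axes, zero at the start; "wrist_torque": the same for the moment, N m; "gripper_width": opening from 0.0 (shut) to 1.0 (fully open).
Only numpy, scipy, OpenCV 4.12 (cv2) and the standard library are available. Lean on these libraries where they do the work, as an engineer would, in place of code of your own. Each camera call takes 0.05 s, during which the arm holds its last target. There are 200 camera calls.

### The job

One of the four compartments of the grey storage box is empty, and its cover rocks when you press on it near its near or far end; the covers of the full ones stay firm. Press the covers gently with the fingertips until you find the one that rocks, then push that cover open until it stands nearly upright and leave it so, with the other three shut. Do not grip or lift anything, and do not disturb the parts and tools lying around.

Things in the scene. Friction and masses are not known exactly. Their poses are not given: they have to be found in the camera images.
- box: Grey storage box screwed to the bench, 118 (x) x 296 (y) x 80 mm high, four compartments in a row along y, each under an identical cover. Origin: centre of its underside. x points away from the robot (yaw within 0.25 rad), y left along the row. Walls 6 mm, inside 74 deep. Three compartments are packed full, one is empty but for a 10 mm pad; which one varies and cannot be seen.
- cover_1_top (a point): Cover 1 of 4 from the robot's left (box y = +109 mm): slate-blue plate 103 (box x) x 63.5 (box y) x 5 mm, light ribs near its near and far ends. The point is the centre of its upper face; shut, it is flush with the box's rim, 80 mm above the bench. Turns with the cover.
- cover_1 (a joint): Tilt of cover 1 (rad) about a pivot along box y through the plate's middle, 2.5 mm below the point. 0 = shut; positive = far half (box +x) down, near half up; negative = the reverse; stops at +-1.4. Balanced; friction of about 0.06 N m (2 N at 30 mm from the pivot) holds it where it is left. Over a full compartment it gives springily, less than 0.1 rad at 20 N.
- cover_2_top (a point): Cover 2 of 4 from the robot's left (box y = +36 mm): slate-blue plate 103 (box x) x 63.5 (box y) x 5 mm, light ribs near its near and far ends. The point is the centre of its upper face; shut, it is flush with the box's rim, 80 mm above the bench. Turns with the cover.
- cover_2 (a joint): Tilt of cover 2 (rad) about a pivot along box y through the plate's middle, 2.5 mm below the point. 0 = shut; positive = far half (box +x) down, near half up; negative = the reverse; stops at +-1.4. Balanced; friction of about 0.06 N m (2 N at 30 mm from the pivot) holds it where it is left. Over a full compartment it gives springily, less than 0.1 rad at 20 N.
- cover_3_top (a point): Cover 3 of 4 from the robot's left (box y = -36 mm): slate-blue plate 103 (box x) x 63.5 (box y) x 5 mm, light ribs near its near and far ends. The point is the centre of its upper face; shut, it is flush with the box's rim, 80 mm above the bench. Turns with the cover.
- cover_3 (a joint): Tilt of cover 3 (rad) about a pivot along box y through the plate's middle, 2.5 mm below the point. 0 = shut; positive = far half (box +x) down, near half up; negative = the reverse; stops at +-1.4. Balanced; friction of about 0.06 N m (2 N at 30 mm from the pivot) holds it where it is left. Over a full compartment it gives springily, less than 0.1 rad at 20 N.
- cover_4_top (a point): Cover 4 of 4 from the robot's left (box y = -109 mm): slate-blue plate 103 (box x) x 63.5 (box y) x 5 mm, light ribs near its near and far ends. The point is the centre of its upper face; shut, it is flush with the box's rim, 80 mm above the bench. Turns with the cover.
- cover_4 (a joint): Tilt of cover 4 (rad) about a pivot along box y through the plate's middle, 2.5 mm below the point. 0 = shut; positive = far half (box +x) down, near half up; negative = the reverse; stops at +-1.4. Balanced; friction of about 0.06 N m (2 N at 30 mm from the pivot) holds it where it is left. Over a full compartment it gives springily, less than 0.1 rad at 20 N.
- bearing_1: small steel ball bearing, ring 32 mm across, 9 high, lying flat in front of the box (mm; bystander, origin at the centre of its underside).
- hex_key_1: steel hex key, 104x36x6, lying in front of the box (mm; bystander, origin at the centre of its underside).
- v_block: steel V-block, 60x40x30, behind the box (mm; bystander, origin at the centre of its underside).
- screwdriver_1: screwdriver with red handle, 170x27x26, lying behind the box (mm; bystander, origin at the centre of its underside).
- rotor_bell_2: bell-shaped rotor, 124 mm across, 44 high, to the right of the box (mm; bystander, origin at the centre of its underside).
- stator_7: copper-wound stator, 113x106x83, in front of the machine on the right (mm; bystander, origin at the centre of its underside).

How it is judged (in metres and radians):
On the way, in this order (a step that is already met when the one before it is completed fails the run):
1. the cover that rocks has been pressed more than 0.25 rad out of level (((value of joint cover_1 above 0.25 rad or value of joint cover_1 below -0.25 rad) or (value of joint cover_2 above 0.25 rad or value of joint cover_2 below -0.25 rad) or (value of joint cover_3 above 0.25 rad or value of joint cover_3 below -0.25 rad) or (value of joint cover_4 above 0.25 rad or value of joint cover_4 below -0.25 rad))).
2. it has been pushed open, more than 1.0 rad from level (((value of joint cover_1 above 1 rad or value of joint cover_1 below -1 rad) or (value of joint cover_2 above 1 rad or value of joint cover_2 below -1 rad) or (value of joint cover_3 above 1 rad or value of joint cover_3 below -1 rad) or (value of joint cover_4 above 1 rad or value of joint cover_4 below -1 rad))), for 0.1 s.
At the end, for the whole second after the job is handed in: One cover stands open by more than 1.0 rad (57 degrees) either way and is still; the other three are shut within 0.12 rad ((((value of joint cover_1 above 1 rad or value of joint cover_1 below -1 rad) and velocity of joint cover_1 between -0.1 and 0.1 rad/s and value of joint cover_2 between -0.12 and 0.12 rad and value of joint cover_3 between -0.12 and 0.12 rad and value of joint cover_4 between -0.12 and 0.12 rad) or ((value of joint cover_2 above 1 rad or value of joint cover_2 below -1 rad) and velocity of joint cover_2 between -0.1 and 0.1 rad/s and value of joint cover_1 between -0.12 and 0.12 rad and value of joint cover_3 between -0.12 and 0.12 rad and value of joint cover_4 between -0.12 and 0.12 rad) or ((value of joint cover_3 above 1 rad or value of joint cover_3 below -1 rad) and velocity of joint cover_3 between -0.1 and 0.1 rad/s and value of joint cover_1 between -0.12 and 0.12 rad and value of joint cover_2 between -0.12 and 0.12 rad and value of joint cover_4 between -0.12 and 0.12 rad) or ((value of joint cover_4 above 1 rad or value of joint cover_4 below -1 rad) and velocity of joint cover_4 between -0.1 and 0.1 rad/s and value of joint cover_1 between -0.12 and 0.12 rad and value of joint cover_2 between -0.12 and 0.12 rad and value of joint cover_3 between -0.12 and 0.12 rad))); the robot touches nothing.
It fails at once if the box or a cover is pressed or gripped with more than 45 N (contact force between any of the fingers, the arm and box above 45 N).
It fails at once if a bystander is shifted by more than 25 mm (distance of any of bearing_1, hex_key_1, v_block, screwdriver_1, rotor_bell_2, stator_7 from where it was at the start of the episode above 0.025 m).
It fails at once if a bystander is lifted by more than 15 mm (height (world z) of any of bearing_1, hex_key_1, v_block, screwdriver_1, rotor_bell_2, stator_7 above 0.015 m).
It also fails if it takes over 51 s, if anything falls off the work surface, if the arm or the gripper's body presses on something with over 40 N, if the wrist force passes 120 N, or if a joint passes its speed limit or range.

## Working session

There is one attempt and no reset: what is moved stays moved. The work goes in short steps, Python scripts to look and compute and a tool call to move; the robot and the scene stay as the last step left them, time stands still between calls to the robot, and variables do not carry over. Pictures are saved under pics/ and viewed, about 8 in all and at most 12, crops included, and the job is handed in when it is done.

Besides the shell and the picture viewer there is one more tool, called after "Call:" by a JSON object that holds its "name" and its "arguments", one argument or row to a line. send_rows: Moves the arm, as the interface text tells. Its arguments: {"type":"object","properties":{"series":{"type":"array"},"newtons":{"type":"number"}},"required":["series"]}

```bash
mkdir -p pics
python3 - <<'E'
from workcell import sensors, vision
import cv2
for n in("scene","top"):
    cv2.imwrite(f"pics/{n}0.png",vision.snapshot(n)[:,:,::-1])
s=sensors.state();print(s)
E
```

```text
{'t': 0.1, 'joint_positions': array([ 1.15701003e+00,  3.20242429e-01,  1.56554642e+00, -4.31002128e-06,
        1.25742472e+00, -2.00101449e-02]), 'qd': array([ 0.00058101, -0.00214706, -0.00275875,  0.00154897, -0.00046855,
        0.00022835]), 'joint_efforts': array([ 7.57875096e-04, -4.16412413e+01, -2.34703803e+01, -1.71522634e-04,
        4.93306914e-03,  3.78567074e-05]), 'tool_pos': array([220.44864522, 530.59871334, 230.5621618 ]), 'ee_rot': array([-1.37103868, -0.91342744,  0.91567419]), 'force': array([-0.38200307, -0.66573699,  0.381628  ]), 'wrist_torque': array([-0.04083061, -0.02130365,  0.03052408]), 'gripper_width': 0.9990241001374573}
```

View pics/top0.png

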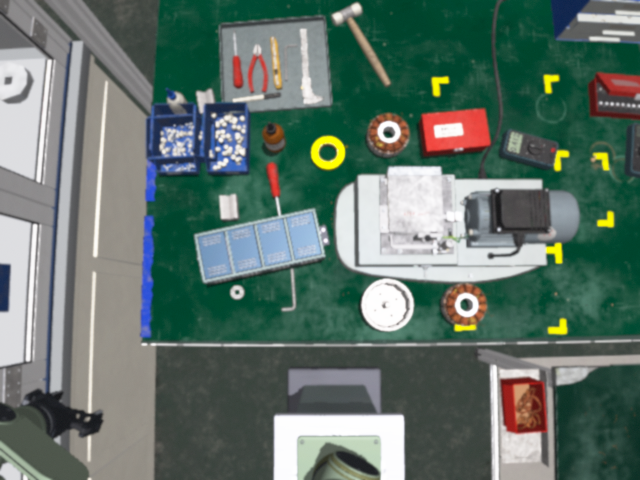

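View pics/scene0.png

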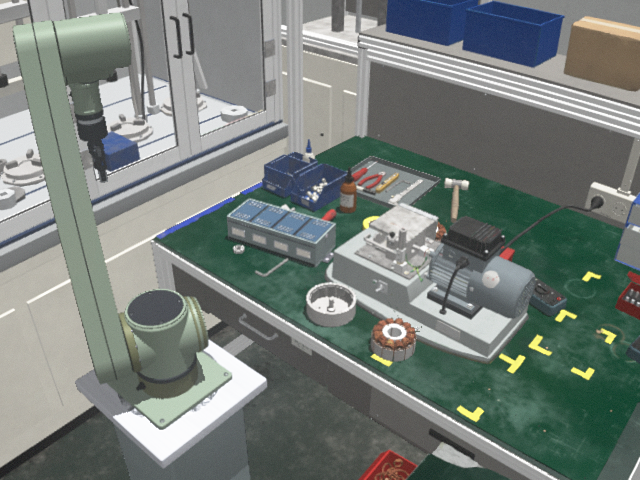

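The top view shows the box with upper-face corners near (195,235), (318,209), (327,258) and (205,283). The bearing is at (237,293), the hex key at (292,290) and the screwdriver at (275,185). I'll crop in for the corners.

Run:
```python
import cv2
from workcell import vision
im=cv2.imread("pics/top0.png")[195:305,180:340]
cv2.imwrite("pics/crop.png",cv2.resize(im,None,fx=5,fy=5,interpolation=cv2.INTER_CUBIC))
print(vision.camera_info("top"))
```

```text
{'vertical_fov': 52.15341730441758, 'cx': 320.56214165753096, 'cy': 239.9860624317687, 'k1': -0.08517153006538335, 'R': array([[-0.00213694, -0.99993707, -0.01101305],
       [-0.99280195,  0.00344023, -0.11971821],
       [ 0.11974856,  0.01067795, -0.99274683]]), 't': array([  46.04265499,  580.65383748, 1174.44713925])}
```

View pics/crop.png

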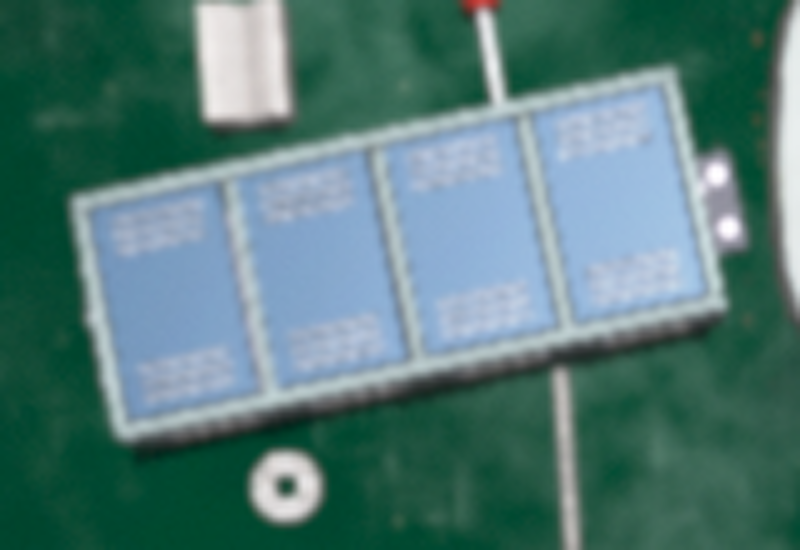

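```bash
cat > h.py <<'E'
import numpy as np, cv2
from scipy.spatial.transform import Rotation as Ro
from workcell import sensors, vision, ctrl
def ray(n,px):
    c=vision.camera_info(n); f=240/np.tan(np.radians(c["vertical_fov"]/2))
    K=np.array([[f,0,c["cx"]],[0,f,c["cy"]],[0,0,1]])
    u=cv2.undistortPoints(np.array(px,float).reshape(-1,1,2),K,np.array([c["k1"],0,0,0,0])).reshape(-1,2)
    R=np.array(c["R"]);return -R.T@c["t"], np.c_[u,np.ones(len(u))]@R
def onplane(n,px,z):
    o,d=ray(n,px); return o+d*((z-o[2])/d[:,2])[:,None]
E
python3 - <<'E'
from h import *
cr=np.array([(75,198),(675,68),(722,305),(120,438)],float)
px=(cr+.5)/5-.5+[180,195]
P=onplane("top",px,80);print(P.round(1))
c=P.mean(0); l=(P[0]+P[3]-P[1]-P[2])/2; d=(P[0]+P[1]-P[2]-P[3])/2
print("c",c,"len",np.linalg.norm(l),np.linalg.norm(d),"yaw",np.arctan2(-l[0],l[1]),np.arctan2(d[1],d[0]))
print("bearing,hex end",onplane("top",(np.array([(286,487),(560,365)])/5+[180,195]),5))
s=sensors.state();print(Ro.from_rotvec(s["ee_rot"]).as_matrix().round(3),ctrl.grip_depth)
E
```

```text
[[590.4 346.   80. ]
 [652.1  58.   80. ]
 [538.1  35.9  80. ]
 [475.6 321.3  80. ]]
c [564.05074262 190.30171708  80.        ] len 293.32637865590254 116.74625506759806 yaw 0.2133749850425778 0.20228310007742964
bearing,hex end [[452.6568233  254.23121004   5.        ]
 [513.72364844 116.70630251   5.        ]]
[[ 0.384 -0.001 -0.923]
 [ 0.923 -0.001  0.384]
 [-0.002 -1.     0.   ]] 18.700000000000003
```

Call:
{"name": "send_rows", "arguments": {
  "series": [
    [[0, -7, 0], [0, 0, 0], 0],
    [[0, -7, 0], [0, 0, 0], 0],
    [[0, -7, 0], [0, 0, 0], 0],
    [[0, -7, 0], [0, 0, 0], 0],
    [[0, -6.5, 0], [0, 0, 0], 0]
  ],
  "newtons": 20
}}

```text
t: 0.6
tool_pos: [219.8, 529.2, 227.9]
ee_rot: [-1.092, -1.372, 1.385]
force: [0.2, -0.0, 1.0]
gripper_width: 0.145
```

Call:
{"name": "send_rows", "arguments": {
  "series": [
    [[0, 0, 0], [-3.7, 0, -2.8], 0],
    [[0, 0, 0], [-3.7, 0, -2.8], 0],
    [[0, 0, 0], [-3.7, 0, -2.8], 0],
    [[0, 0, 0], [-3.7, 0, -2.8], 0],
    [[0, 0, 0], [-3.7, 0, -2.8], 0],
    [[0, 0, 0], [-3.7, 0, -2.8], 0],
    [[0, 0, 0], [-3.7, 0, -2.8], 0],
    [[0, 0, 0], [-3.7, 0, -2.8], 0]
  ]
}}

```text
t: 1.4
tool_pos: [511.5, 289.1, 224.3]
ee_rot: [-1.081, -1.377, 1.399]
force: [-0.2, 0.3, 0.6]
gripper_width: 0.001
```

```bash
cat >> h.py <<'E'
C=np.array([564.,190.3,80]); B=Ro.from_euler("z",.21).as_matrix()
def rep(goal=None,tilt=0):
    s=sensors.state(); R=Ro.from_rotvec(s["ee_rot"]).as_matrix(); p=s["tool_pos"]
    print("t",round(s["t"],2),"box xyz",(B.T@(p-C)).round(1),"F",s["force"].round(1),"w",round(s["gripper_width"],2))
    T=B@np.array([[0,0,-1],[1,0,0],[0,-1,0.]])@Ro.from_euler("x",tilt,degrees=True).as_matrix()
    if goal is not None: print("shift cm",(R.T@(C+B@np.array(goal)-p)/10).round(2),"turn",np.degrees(Ro.from_matrix(R.T@T).as_rotvec()).round(2))
E
python3 -c "
from h import *
rep([-38,109,12])"
```

```text
t 1.4 box xyz [-30.7 107.6 144.3] F [-0.2  0.3  0.6] w 0.0
shift cm [ 0.26 13.23  0.58] turn [-0.6   2.08 -0.4 ]
```

Call:
{"name": "send_rows", "arguments": {
  "series": [
    [[-0.6, 2, -0.4], [0.2, 3, 0.6], 0],
    [[0, 0, 0], [0, 4, 0], 0],
    [[0, 0, 0], [0, 3, 0], 0],
    [[0, 0, 0], [0, 2, 0], 0],
    [[0, 0, 0], [0, 0.5, 0], 0],
    [[0, 0, 0], [0, 0, 0], 0]
  ]
}}

```text
t: 2.0
tool_pos: [511.4, 283.0, 93.9]
ee_rot: [-1.111, -1.355, 1.354]
force: [-0.3, 0.8, 0.8]
gripper_width: -0.006
```

```bash
python3 -c "
from h import *
rep([-38,109,2])
cv2.imwrite('pics/top1.png',cv2.resize(vision.snapshot('top')[185:305,170:340,::-1],None,fx=4.5,fy=4.5,interpolation=2))"
```

```text
t 2.0 box xyz [-32.2 101.6  13.9] F [-0.3  0.8  0.8] w -0.01
shift cm [0.73 1.19 0.59] turn [ 0.1  -0.65 -0.08]
```

View pics/top1.png

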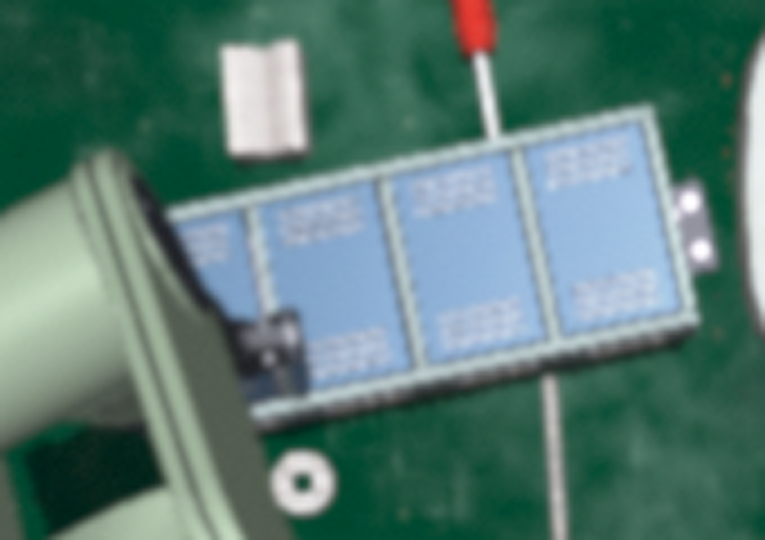

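The arm hides cover 1, with the gripper at about (265,350) in the crop. Covers 2–4 and the bystanders look undisturbed. Next I'll probe cover 1.

Call:
{"name": "send_rows", "arguments": {
  "series": [
    [[0, -0.6, 0], [0.7, 0.6, 0.6], 0],
    [[0, 0, 0], [0, 0.3, 0], 0],
    [[0, 0, 0], [0, 0.2, 0], 0],
    [[0, 0, 0], [0, 0, 0], 0]
  ]
}}

```text
t: 2.45
tool_pos: [505.3, 291.0, 86.2]
ee_rot: [-1.107, -1.371, 1.357]
force: [0.6, -0.2, 0.2]
gripper_width: 0.002
```

```bash
python3 -c "
from h import *
rep([-38,109,0])"
```

```text
t 2.45 box xyz [-36.5 110.7   6.2] F [ 0.6 -0.2  0.2] w 0.0
shift cm [-0.17  0.62  0.16] turn [0.53 0.06 0.05]
```

Call:
{"name": "send_rows", "arguments": {
  "series": [
    [[0, 0, 0], [0, 0.3, 0], 0],
    [[0, 0, 0], [0, 0.3, 0], 0],
    [[0, 0, 0], [0, 0.2, 0], 0]
  ]
}}

```text
t: 2.75
tool_pos: [506.0, 291.4, 78.9]
ee_rot: [-1.108, -1.373, 1.356]
force: [-1.0, -0.6, 1.9]
gripper_width: -0.005
```

Call:
{"name": "send_rows", "arguments": {
  "series": [
    [[0, 0, 0], [0, 0.2, 0], 0],
    [[0, 0, 0], [0, 0.2, 0], 0]
  ]
}}

```text
t: 2.95
tool_pos: [506.0, 291.5, 75.0]
ee_rot: [-1.108, -1.373, 1.355]
force: [-0.9, -0.1, 2.9]
gripper_width: 0.002
```

Call:
{"name": "send_rows", "arguments": {
  "series": [
    [[0, 0, 0], [0, 0.2, 0], 0],
    [[0, 0, 0], [0, 0.2, 0], 0]
  ]
}}

```text
t: 3.15
tool_pos: [506.6, 291.6, 71.0]
ee_rot: [-1.109, -1.374, 1.354]
force: [-0.2, -0.7, 2.5]
gripper_width: 0.001
```

Call:
{"name": "send_rows", "arguments": {
  "series": [
    [[0, 0, 0], [0, 0.2, 0], 0],
    [[0, 0, 0], [0, 0.2, 0], 0]
  ]
}}

```text
t: 3.35
tool_pos: [507.6, 291.8, 67.1]
ee_rot: [-1.11, -1.376, 1.353]
force: [1.6, -0.4, 3.0]
gripper_width: -0.001
```

Cover 1 yields 13 mm at about 2.5 N, so it is the one that rocks. I'll keep pressing it down.

Call:
{"name": "send_rows", "arguments": {
  "series": [
    [[0, 0, 0], [0, 0.4, 0.1], 0],
    [[0, 0, 0], [0, 0.4, 0.1], 0],
    [[0, 0, 0], [0, 0.4, 0], 0],
    [[0, 0, 0], [0, 0.4, 0], 0]
  ]
}}

```text
t: 3.75
tool_pos: [505.5, 291.5, 49.8]
ee_rot: [-1.11, -1.376, 1.353]
force: [-0.5, 0.2, 1.7]
gripper_width: -0.001
```

```bash
python3 -c "
from h import *
rep([-33,109,-32])
cv2.imwrite('pics/w2.png',vision.snapshot('wrist')[:,:,::-1])"
```

```text
t 3.75 box xyz [-36.1 111.2 -30.2] F [-0.5  0.2  1.7] w -0.0
shift cm [-0.22  0.18 -0.31] turn [0.84 0.05 0.14]
```

View pics/w2.png

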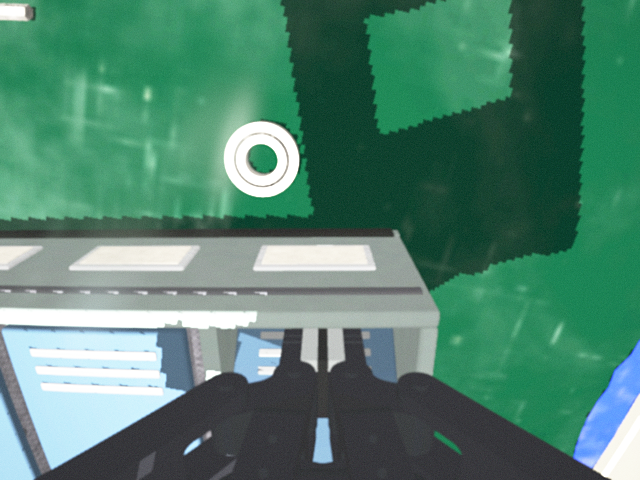

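The wrist view confirms it: the near half of cover 1, at (245–390, 350), is down inside its compartment. The bearing at (262,158) is untouched. Next I'll tilt the tool slightly and push away from the robot.

Call:
{"name": "send_rows", "arguments": {
  "series": [
    [[-6, 0, 0], [-0.1, 0.2, 0], 0],
    [[-6, 0, 0], [-0.1, 0.3, -0.2], 0],
    [[0, 0, 0], [0, 0.2, -0.4], 0],
    [[0, 0, 0], [0, 0, -0.4], 0]
  ]
}}

```text
t: 4.2
tool_pos: [513.9, 290.7, 41.6]
ee_rot: [-1.246, -1.542, 1.232]
force: [-2.5, -0.1, -1.1]
gripper_width: 0.001
```

```bash
python3 -c "
from h import *
rep([-25,109,-36],-12)"
```

```text
t 4.2 box xyz [-28.1 108.6 -38.4] F [-2.5 -0.1 -1.1] w 0.0
shift cm [ 0.04 -0.17 -0.35] turn [0.69 0.04 0.07]
```

Call:
{"name": "send_rows", "arguments": {
  "series": [
    [[0, 0, 0], [0, 0, -0.3], 0],
    [[0, 0, 0], [0, 0, -0.3], 0]
  ]
}}

```text
t: 4.4
tool_pos: [519.2, 291.4, 41.8]
ee_rot: [-1.243, -1.536, 1.236]
force: [-2.4, -0.9, 0.6]
gripper_width: -0.002
```

```bash
python3 -c "
from h import *
rep([-40,109,-30],-12)
cv2.imwrite('pics/s3.png',cv2.resize(vision.snapshot('scene')[150:300,180:380,::-1],None,fx=4,fy=4,interpolation=2))"
```

```text
t 4.4 box xyz [-22.8 108.2 -38.2] F [-2.4 -0.9  0.6] w -0.0
shift cm [ 0.08 -1.17  1.51] turn [ 0.34  0.01 -0.02]
```

View pics/s3.png

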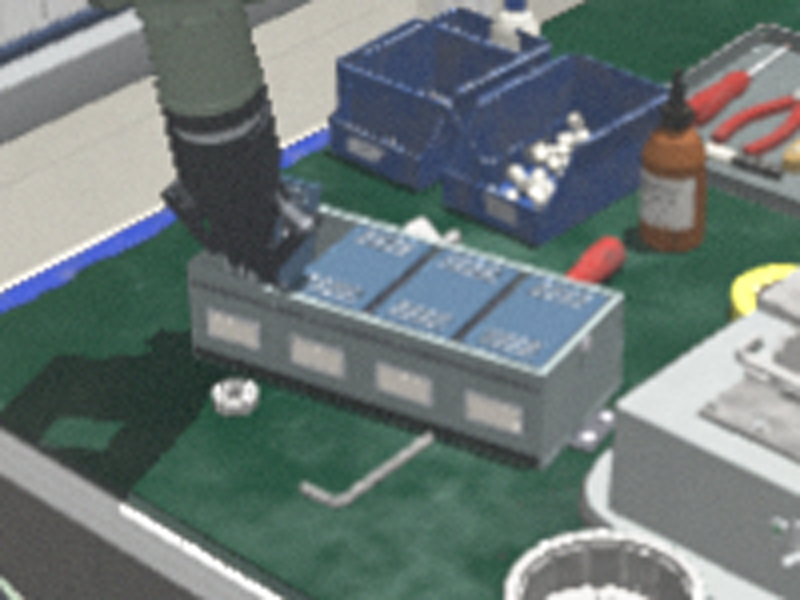

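The scene view shows the raised half of cover 1 standing behind the gripper at about (310,200). Covers 2–4 are flush. I'll back off a little and withdraw along the tool axis.

Call:
{"name": "send_rows", "arguments": {
  "series": [
    [[0, 0, 0], [0, 0, 0.4], 0],
    [[0, 0, 0], [0, -1.0, 0.2], 0],
    [[0, 0, 0], [0, -2.0, 0], 0],
    [[0, 0, 0], [0, -3.0, 0], 0],
    [[0, 0, 0], [0, -4.5, 0.5], 0],
    [[0, 0, 0], [0, -4.5, 1], 0],
    [[0, 0, 0], [0, -4, 2], 0],
    [[0, 0, 0], [3, 0, 3], 0]
  ]
}}

```text
t: 5.25
tool_pos: [409.9, 298.7, 225.2]
ee_rot: [-1.252, -1.546, 1.217]
force: [1.0, 2.1, -0.1]
gripper_width: 0.002
```

Call:
{"name": "send_rows", "arguments": {
  "series": [
    [[0, 0, 0], [4, 0, 4], 0],
    [[0, 0, 0], [4, 0, 4], 0],
    [[0, 0, 0], [4, 0, 4], 0],
    [[0, 0, 0], [4, 0, 4], 0],
    [[0, 0, 0], [4, 0, 3], 0],
    [[0, 0, 0], [0, 0, 0], 0],
    [[0, 0, 0], [0, 0, 0], 0]
  ]
}}

```text
t: 5.95
tool_pos: [201.1, 451.1, 195.8]
ee_rot: [-1.244, -1.57, 1.192]
force: [1.5, -0.4, 0.3]
gripper_width: -0.001
```

```bash
python3 -c "
from h import *
rep()
a=cv2.resize(vision.snapshot('scene')[180:280,200:350,::-1],(600,400),interpolation=2)
b=cv2.resize(vision.snapshot('top')[185:325,160:340,::-1],(257,200),interpolation=2)
b=cv2.resize(b,(257,200)); c=np.zeros((600,600,3),np.uint8); c[:400]=a; c[400:,:257]=b
cv2.imwrite('pics/f4.png',c)"
```

```text
t 5.95 box xyz [-300.6  330.7  115.8] F [ 1.5 -0.4  0.3] w -0.0
```

View pics/f4.png

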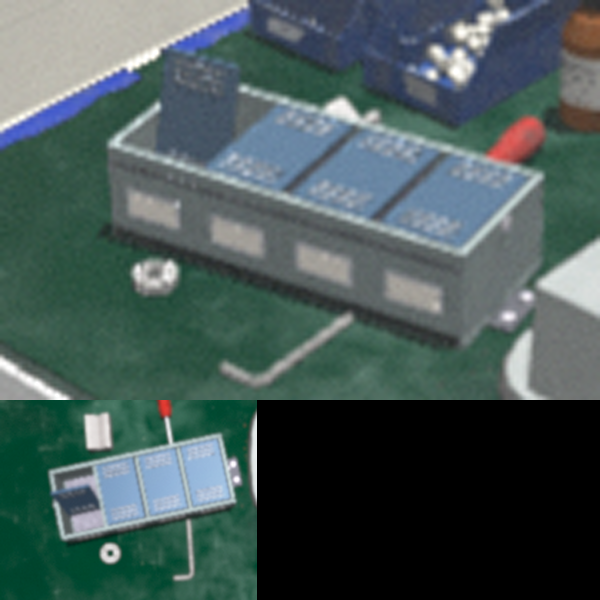

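Cover 1 stands nearly upright, with its raised edge at about (163,50)–(239,62) in the crop. The other three covers are shut and the bystanders are in place. I'll check the angle before handing in.

```bash
python3 -c "
from h import *
o,d=ray('scene',[(200+163/4,180+50/4),(200+239/4,180+62/4)])
o=B.T@(o-C); d=d@B
for D,y in zip(d,(140.7,77.3)):
    q=o+D*(y-o[1])/D[1]; print(q.round(1),np.arctan2(q[2]+2.5,q[0]))
"
```

```text
[ 14.2 140.7  41.2] 1.256775856590939
[19.4 77.3 46.2] 1.1922825795975898
```

The tilt comes out at about 1.2 rad, which is enough. Handing in.

```bash
python3 -c "
from workcell import order
print(order.hand_in())"
```

```text
the job is handed in; nothing more can be done
None
```

Cover 1, the leftmost, is the one that rocks, and it now stands open by about 1.2 rad (needs over 1.0). I handed the job in at about 6 s of the 51 s allowed.

- **Finding it:** I pressed its near end with closed fingertips and it gave 13 mm at about 2–3 N. I did not press covers 2–4, since the first one I tried rocked.
- **Opening it:** I pushed the near half down into the compartment, then pushed it away from the robot. I then drew the arm well clear of the box. The wrist force readings stayed around 3 N or below.
- **Last checks:** Two corners of the raised edge in the scene picture gave 1.26 and 1.19 rad. In the pictures covers 2–4 looked flush and nothing around the box had visibly moved. I saw no check fail or disagree. The hand-in gave no verdict.

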